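# Load the parts-wash pot and hold its splash lid off for filling

## Robot

A 7-joint arm with a two-finger parallel gripper is mounted at the origin on a cart in front of the work surface, level with it; the furniture and walls round the work are solid. World frame = base frame: x ahead of the robot, y to its left, z up, the work surface at z = 0. Lengths are in m, angles in rad, forces in N, time in s.
With the tool pointing down it reaches from about 0.4 to 0.875 m from the base axis. Payload 6.5 kg.
Tool frame: the origin (TCP) lies between the finger pads; the fingertips stand 14 mm ahead of it and the grasp point (between the pads) lies 5 mm behind it (tip_extent is the z of the fingertips in the tool frame, in m); z points along the fingers, y is the line along which they close (so a half turn about z gives the same grasp; the last joint's range is limited). The gripper opens to 88 mm and grips with 3 to 60 N. Pads are 18 mm wide; open, the fingers measure 123 mm over their backs; the gripper's body (75 mm by 187 mm) begins 45 mm behind the grasp point.
Start: joints at [1.217, 0.536, -0.004, 1.538, 0.003, 1.067, -0.071], TCP at [0.184, -0.623, 0.253] pointing down, gripper open.
Joint ranges: [-2.7, 2.7], [-0.37, 2.16], [-1.27, 1.26], [0.24, 2.4], [-1.31, 4.45], [0.19, 1.91], [-2.76, 2.76]. Speed limits (rad/s): [2.39, 2.39, 3.14, 3.14, 3.14, 3.14, 3.14].

## Interface

Orientations are given as a rotation vector (axis times angle).
In Python, from workcell import observe, get_image, hand_in, tip_extent gives the robot as it stands.
- The arm moves only by the tool carry_out, never from a script. Its argument "increments" is a list of rows, each a list of 3 entries, a list of its own where there are three numbers: the shift along the tool's x, y, z each as a share of 300 mm, from -1 to 1, then the turn, a rotation vector about the tool's x, y, z each as a share of 60 degrees, from -1 to 1, then the opening, from 0 (shut) to 1 (fully open). A call has 1 to 5 rows; each row is the pose to reach, as a shift and turn from the pose commanded when the call began, along the tool's axes at that moment; what a row does not reach only later rows make up. A row lasts 1/12 s, in which the tool goes at most 41.7 mm and 7.16 degrees, less where a joint would pass 70% of its speed; a pose out of reach is approached as far as the arm can. A call with a number of a shift or a turn outside -1 to 1 is refused whole. A call with a gripper value outside its range is refused whole. The fingers move at their own pace and stop on an object; the grip force is fixed at half the most. Time passes only in rows, so rows that repeat a pose let the fingers close. It gives the time, the measured TCP pose, the force, the opening and the grip force at its end, in the units of the state.
- observe(): the state, without advancing time (a new reading comes with each control period).
- get_image(name): name is "side" or "top" or "wrist"; returns a dict with "image" (384x512x3 uint8, blue, green, red), "fovy" (degrees; the focal length in pixels is half the picture's height over the tangent of half this angle, whatever the lens; pixels are square), "cx", "cy" (the principal point, pixels), "k1" (the pictures are not rectified: a ray, as slopes to the right and down, at radius r is drawn at 1 + k1 r^2 times it, then the intrinsics apply), "R" (3x3) and "t" (3): a world point X has camera coordinates R X + t. Camera axes: x right, y down, z forward; pixel columns grow to the right and rows downward; lengths in m; the calibration is good to about 2 mm. A picture is of the moment at which its call begins. There is no depth.
- hand_in(): hands the job in; it is judged then, once.
The state is a dict: "time": time; "joint_positions": joint angles; "qvel": joint speeds; "joint_torque": joint torques, N m; "ee_pos": TCP position; "eef_rot": TCP orientation; "ft_force": force on the tool from outside, world axes, zero at the start; "torque": the same for the moment, N m; "finger_gap": opening from 0.0 (shut) to 1.0 (fully open); "gripper_force": force on a finger pad.
Only numpy, scipy, OpenCV 4.12 (cv2) and the standard library are available. Lean on these libraries where they do the work, as an engineer would, in place of code of your own. Each camera call takes 0.05 s, during which the arm holds its last target. There are 200 camera calls.

## Task

Get the three rail end caps ready for washing: tip them off the scoop tray straight into the wash pot without fingering them, and set the tray back down flat on the table, clear of the pot. Then fetch the nested pair of lids from the rubber mat in one go by the black knob of the inner hold-down grid, and lower the pair gently, without dropping it, into the pot's mouth until the grid lies fully down on its ledge over the caps and the splash lid lies on the rim; never take the two lids apart before that. Finally take the splash lid alone by its collar, lift it off over the knob so that the grid stays seated and undisturbed, and finish still holding it in the air to the side of the pot, clear of the mouth, so that I can pour the cleaner in and have it straight back on; leave the other things on the table alone.

Things in the scene. Friction and masses are not known exactly. Their poses are not given: they have to be found in the camera images.
- wash_pot: Fixed round steel pot, small loop handles at its own +x and -x (to 83 mm from the axis, 37 mm up). Origin: centre of its underside, z up. Rim 71 mm up. Mouth: 126 mm outer, 118 mm inner diameter, 16 mm deep, down to a flat ledge 55 mm above the underside; below that a bore of 94 mm diameter to the floor, 4 mm up.
- scoop_tray: Loose aluminium scoop tray, 150 x 90 mm, about 160 g. Origin: centre of its underside; x points to the open front edge, where things slide off; z up. Floor 2 mm thick, thin walls 20 mm high at both sides and the back, 85 mm apart; upright black grip on the back wall. Smooth floor: end caps start to slide at 16 to 25 degrees of tip and all run off at 40.
- tray_grip (a point): Middle of the tray's upright black grip (x = -72, z = 36 mm in the tray's frame). It is 12 mm thick along the tray's x, 52 mm wide along its y, and spans 10 to 52 mm above the tray's underside; take it from above across its 12 mm, one finger behind the tray, one inside (the caps keep 45 mm from its inner face).
- tray_lip (a point): Middle of the tray's open front edge, on the top of the floor (x = 75 mm, z = 2 mm in the tray's frame). A bench vice, 115 mm high, stands fixed beyond the tray as seen from the robot: carry the tray's underside higher than that past it.
- end_cap_1: White moulded end cap of a rail, 22 x 30 x 18 mm, 12 g, lying loose on the front half of the tray. Origin: centre of its underside.
- end_cap_2: A second such end cap on the tray.
- end_cap_3: A third such end cap on the tray, nearest to its open front.
- rubber_mat: Flat black rubber mat, 140 mm diameter, 4 mm thick, fixed on the table; the nested lids wait on it. Origin: centre of its underside.
- grid_lid: Inner lid, the hold-down grid: loose wire disc, 108 mm diameter, 4 mm thick, with hub, stem and black knob, 81 mm high, 240 g. Origin: centre of its underside, z up. A shoulder (56 mm wide, top 14.5 mm up) carries the splash lid; above it hub 32 mm thick to 31 mm, then a 14 mm stem. Seated: origin 55 mm above the pot's origin, on its axis (5 mm play all round).
- grid_knob (a point): Middle of the round black knob on the grid's stem: 28 mm diameter, 60 to 80 mm above the grid's origin (this point: 70 mm, on the axis). While the lids are nested the collar's top is 9.5 mm below the knob's underside. Lifting by the knob lifts both lids.
- splash_lid: Outer lid, the splash lid: loose steel ring plate, 136 mm diameter, 4 mm thick (edge 5 mm), 38 mm hole with a tall collar round the grid's stem, about 220 g. It just rests on the grid's shoulder (3 mm play) and lifts straight off over the knob. Origin: centre of its underside, z up: 14.5 mm above the grid's origin when carried, 71 mm above the pot's when on the rim.
- splash_collar (a point): A point on the axis of the splash lid's collar, 25 mm above the lid's underside. The collar is a round tube of 52 mm outer diameter that reaches from the plate to 36 mm above the lid's underside; grip it from above across this diameter, the fingers astride the knob, whose top stands 29 mm above the collar's top when the lids lie on the pot (40 mm above this point).
- sanding_block: Bystander: a brown sanding block, 48 x 76 x 25 mm, lying flat behind the lids.
- carton: Bystander: a small cardboard carton, 44 x 58 x 43 mm, standing behind the pot.
Not all that is in view belongs to the job. What is shaped like the end_cap_1 but brown, green or turquoise is not meant.

How it is judged:
On the way, in this order (a step that is already met when the one before it is completed fails the run):
1. all three end caps lie in the pot (horizontal distance between each of end_cap_1, end_cap_2, end_cap_3 and wash_pot below 0.05 m and z of end_cap_1 in the frame of wash_pot between 0 and 0.055 m and z of end_cap_2 in the frame of wash_pot between 0 and 0.055 m and z of end_cap_3 in the frame of wash_pot between 0 and 0.055 m), for 0.2 s.
2. the nested lids are on the pot: the grid fully down on its ledge, the splash lid on the rim (horizontal distance between grid_lid and wash_pot below 0.008 m and z of grid_lid in the frame of wash_pot between 0.052 and 0.058 m and angle between grid_lid's own z axis and vertical below 0.06 rad and z of splash_lid in the frame of wash_pot between 0.068 and 0.0745 m and horizontal distance between splash_lid and wash_pot below 0.013 m and angle between splash_lid's own z axis and vertical below 0.05 rad), for 0.2 s.
At the end, for the whole second after the job is handed in: Caps in the pot's bore; grid seated (height within 3 mm, level, within 8 mm of the axis) and still; tray flat on the table, let go, over 110 mm from the pot's axis; splash lid still in the fingers, over 80 mm above the table, over 130 mm off the pot's axis, touching no pot, grid or tray (all of step 1 and horizontal distance between grid_lid and wash_pot below 0.008 m and z of grid_lid in the frame of wash_pot between 0.052 and 0.058 m and angle between grid_lid's own z axis and vertical below 0.06 rad and linear speed of grid_lid below 0.02 m/s and height (world z) of scoop_tray below 0.004 m and angle between scoop_tray's own z axis and vertical below 0.05 rad and horizontal distance between scoop_tray and wash_pot above 0.11 m and contact force between scoop_tray and the fingers below 0.2 N and contact force between each of scoop_tray, splash_lid and wash_pot below 0.1 N and height (world z) of splash_lid above 0.08 m and horizontal distance between splash_lid and wash_pot above 0.13 m and contact force between splash_lid and the fingers above 1 N and linear speed of splash_lid below 0.05 m/s and contact force between splash_lid and grid_lid below 0.1 N and contact force between splash_lid and scoop_tray below 0.1 N); the arm keeps its last pose, push and grip.
It fails at once if an end cap is pressed by the fingers (contact force between any of end_cap_1, end_cap_2, end_cap_3 and the fingers above 1 N).
It fails at once if the splash lid is taken off the grid (more than 30 mm above its origin) while the grid is not seated in the pot (z of splash_lid in the frame of grid_lid above 0.03 m and (horizontal distance between grid_lid and wash_pot above 0.012 m or z of grid_lid in the frame of wash_pot above 0.06 m)).
It fails at once if the lids are dropped into the pot (the grid moves faster than 0.4 m/s within 30 mm of its seat) (horizontal distance between grid_lid and wash_pot below 0.03 m and z of grid_lid in the frame of wash_pot between 0.0565 and 0.085 m and linear speed of grid_lid above 0.4 m/s).
It fails at once if a bystander (sanding block or carton) is moved more than 30 mm (distance of any of sanding_block, carton from where it was at the start of the episode above 0.03 m).
It also fails if it takes over 70 s, if anything falls off the work surface, if the arm or the gripper's body presses on something with over 40 N, if the wrist force passes 120 N, or if a joint passes its speed limit or range.

## Working session

There is one attempt and no reset: what is moved stays moved. The work goes in short steps, Python scripts to look and compute and a tool call to move; the robot and the scene stay as the last step left them, time stands still between calls to the robot, and variables do not carry over. Pictures are saved under pics/ and viewed, at most 10 in all, crops included, and the job is handed in when it is done.

Besides the shell and the picture viewer there is one more tool, called after "Call:" by a JSON object that holds its "method" and its "body". carry_out: Moves the arm, as the interface text tells. Its arguments: {"type":"object","properties":{"increments":{"type":"array"}},"required":["increments"]}

```bash
mkdir -p pics; cat > h.py <<'E'
import numpy as np, cv2
from scipy.spatial.transform import Rotation as Ro
from workcell import observe, get_image, hand_in, tip_extent
def ray(im,u,v):
    H=im["image"].shape[0]; f=H/2/np.tan(np.radians(im["fovy"])/2)
    d=np.array([(u-im["cx"])/f,(v-im["cy"])/f]); s=d.copy()
    for _ in range(20): s=d/(1+im["k1"]*(s@s))
    R=np.array(im["R"]); t=np.array(im["t"])
    return -R.T@t, R.T@np.array([s[0],s[1],1])
def onz(im,u,v,z):
    o,d=ray(im,u,v); return o+d*(z-o[2])/d[2]
def proj(im,X):
    H=im["image"].shape[0]; f=H/2/np.tan(np.radians(im["fovy"])/2)
    c=np.array(im["R"])@np.array(X)+np.array(im["t"]); s=c[:2]/c[2]; s=s*(1+im["k1"]*(s@s))
    return s*f+[im["cx"],im["cy"]]
def shift(p):  # world target -> tool shift shares
    o=observe(); R=Ro.from_rotvec(o["eef_rot"]).as_matrix(); return R.T@(np.array(p)-o["ee_pos"])/0.3
E
python3 - <<'E'
from h import *
o=observe();print({k:np.round(v,3) for k,v in o.items()},tip_extent); print(Ro.from_rotvec(o["eef_rot"]).as_matrix().round(3))
a=[]
for n in("top","side"):
    im=get_image(n);cv2.imwrite(f"pics/{n}0.png",im["image"]);print(n,im["fovy"],im["k1"],(-np.array(im["R"]).T@im["t"]).round(3),np.round(im["R"],2).tolist())
    a.append(im["image"])
E
```

```text
{'time': np.float64(0.0), 'joint_positions': array([ 1.217,  0.537, -0.004,  1.539,  0.003,  1.067, -0.071]), 'qvel': array([-0.   , -0.003, -0.001, -0.001,  0.001, -0.   ,  0.   ]), 'joint_torque': array([-0.0000e+00, -5.7098e+01,  9.9100e-01, -2.5161e+01, -5.6000e-02,
        1.8000e-02,  0.0000e+00]), 'ee_pos': array([ 0.184, -0.623,  0.252]), 'eef_rot': array([-3.107e+00, -4.500e-01,  1.000e-03]), 'ft_force': array([-0.102, -0.914,  0.225]), 'torque': array([ 0.016,  0.038, -0.001]), 'gripper_force': np.float64(0.0), 'finger_gap': np.float64(0.997)} 0.014
[[ 0.959  0.284 -0.001]
 [ 0.284 -0.959  0.002]
 [-0.    -0.002 -1.   ]]
top 53.24133743686072 0.030927415757238275 [0.407 0.148 1.208] [[0.02, -1.0, -0.0], [-0.99, -0.02, -0.13], [0.13, 0.0, -0.99]]
side 57.484218997828336 -0.017106710921640376 [0.351 0.808 0.563] [[-0.95, -0.32, 0.01], [-0.19, 0.56, -0.81], [0.26, -0.77, -0.59]]
```

View pics/top0.png

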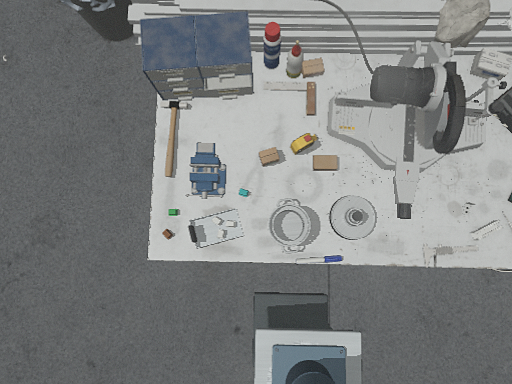

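View pics/side0.png

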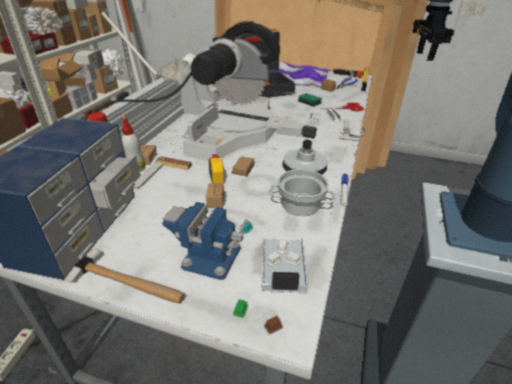

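The top view shows the tray at about (217,228) with its grip at (194,234) and its open front facing the pot. The pot is at (290,224), the nested lids at (353,217), the vice at (207,170), the carton at (270,157) and the sanding block at (325,163). 

Cap candidates are the white ones on the tray at about (220,226). The lookalikes on the table are green (173,212), brown (167,234) and turquoise (244,192), and I reject those. I'll check with a close crop.

```bash
python3 - <<'E'
from h import *
im=get_image("top");I=im["image"]
c=cv2.resize(I[185:270,180:390],None,fx=3.8,fy=3.8,interpolation=cv2.INTER_CUBIC)
for k in range(180,390,10): cv2.line(c,(int((k-180)*3.8),0),(int((k-180)*3.8),12 if k%50==0 else 5),(0,0,255),1)
for k in range(190,270,10): cv2.line(c,(0,int((k-185)*3.8)),(12 if k%50==0 else 5,int((k-185)*3.8)),(0,0,255),1)
cv2.imwrite("pics/crop1.png",c)
for n,z,(u,v) in [("pot",.071,(290,224)),("grip",.052,(194,233)),("lid",.02,(353,217)),("vice",.1,(207,170)),("sawhandle",.1,(404,210)),("table edge",0,(280,262)),("left edge",0,(150,260))]: print(n,onz(im,u,v,z).round(3))
E
```

```text
pot [0.467 0.066 0.071]
grip [0.435 0.352 0.052]
lid [ 0.496 -0.132  0.02 ]
vice [0.619 0.314 0.1  ]
sawhandle [ 0.514 -0.26   0.1  ]
table edge [0.353 0.09  0.   ]
left edge [0.35  0.493 0.   ]
```

View pics/crop1.png

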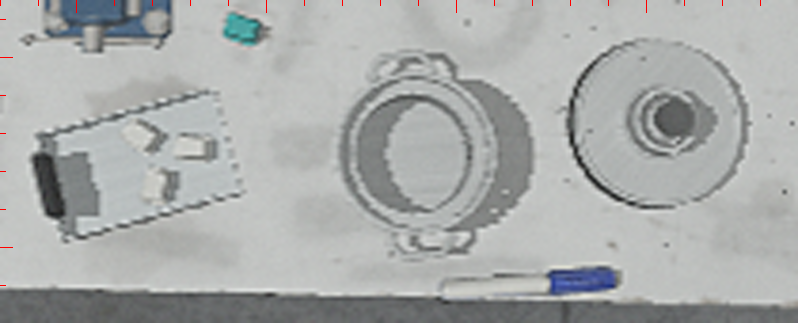

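The crop shows three white caps on the tray at crop pixels (145,136), (194,146) and (158,184), so the choice holds. The pot rim is centred at (419,154), the lid plate at (658,122), and the knob at (676,118).

```bash
python3 - <<'E'
from h import *
im=get_image("top")
P=lambda u,v,z: onz(im,180+u/3.8,185+v/3.8,z).round(4)
print("pot",P(419.5,154.5,.071),"w",P(341,154,.071),P(498,154,.071))
print("handles",P(412,65,.037),P(430,240,.037))
print("lid",P(658,122,.0225),"knob",P(676,118,.084))
c=[P(*x,z) for x,z in (((214,91),.01),((243,192),.01),((38,135),.01),((67,240),.01))];print(c, np.mean(c,0))
g=[P(42,153,.052),P(58,217,.052)];print("grip",g,np.mean(g,0),"mid",P(48,184,.045))
for q in((145,136),(194,146),(158,184)):print("cap",P(*q,.02))
E
```

```text
pot [0.4626 0.0646 0.071 ] w [0.4616 0.1257 0.071 ] [0.4644 0.0035 0.071 ]
handles [0.5363 0.0691 0.037 ] [0.3966 0.0528 0.037 ]
lid [ 0.496  -0.1323  0.0225] knob [ 0.4948 -0.1316  0.084 ]
[array([0.514 , 0.2303, 0.01  ]), array([0.4317, 0.204 , 0.01  ]), array([0.4744, 0.3737, 0.01  ]), array([0.3896, 0.346 , 0.01  ])] [0.452425 0.2885   0.01    ]
grip [array([0.4579, 0.362 , 0.052 ]), array([0.408, 0.347, 0.052])] [0.43295 0.3545  0.052  ] mid [0.4338 0.3573 0.045 ]
cap [0.475  0.2847 0.02  ]
cap [0.4678 0.2445 0.02  ]
cap [0.4363 0.2727 0.02  ]
```

Call:
{"method": "carry_out", "body": {"increments": [[[0.49, -0.42, -0.09], [0, 0, 0], 0.45], [[0.49, -0.42, -0.09], [0, 0, 0], 0.45], [[0.49, -0.42, -0.09], [0, 0, 0], 0.45], [[0.49, -0.42, -0.09], [0, 0, 0], 0.45], [[0.49, -0.42, -0.09], [0, 0, 0], 0.45]]}}

```text
time: 0.62
ee_pos: [0.292, -0.4573, 0.2801]
eef_rot: [-3.108, -0.455, -0.002]
ft_force: [0.8, 0.4, -0.0]
finger_gap: 0.648
gripper_force: 0.0
```

Call:
{"method": "carry_out", "body": {"increments": [[[0.5, -0.41, -0.07], [0, 0, 0], 0.45], [[0.5, -0.41, -0.07], [0, 0, 0], 0.45], [[0.5, -0.41, -0.07], [0, 0, 0], 0.45], [[0.5, -0.41, -0.07], [0, 0, 0], 0.45], [[0.5, -0.41, -0.07], [0, 0, 0], 0.45]]}}

```text
time: 1.03
ee_pos: [0.4007, -0.2964, 0.3013]
eef_rot: [-3.108, -0.456, -0.002]
ft_force: [0.1, -0.1, 0.8]
finger_gap: 0.448
gripper_force: 0.0
```

Call:
{"method": "carry_out", "body": {"increments": [[[0.34, -0.56, 0], [0, 0, 0], 0.45], [[0.34, -0.56, 0], [0, 0, 0], 0.45], [[0.34, -0.56, 0], [0, 0, 0], 0.45], [[0.34, -0.56, 0], [0, 0, 0], 0.45], [[0.34, -0.56, 0], [0, 0, 0], 0.45]]}}

```text
time: 1.45
ee_pos: [0.4491, -0.1063, 0.3009]
eef_rot: [-3.108, -0.455, -0.001]
ft_force: [1.1, -0.6, 0.8]
finger_gap: 0.449
gripper_force: 0.0
```

Call:
{"method": "carry_out", "body": {"increments": [[[0.21, -0.6, 0.07], [0, 0, 0], 0.45], [[0.21, -0.6, 0.07], [0, 0, 0], 0.45], [[0.21, -0.6, 0.07], [0, 0, 0], 0.45], [[0.21, -0.6, 0.07], [0, 0, 0], 0.45], [[0.21, -0.6, 0.07], [0, 0, 0], 0.45]]}}

```text
time: 1.87
ee_pos: [0.4573, 0.0848, 0.2796]
eef_rot: [-3.107, -0.457, -0.001]
ft_force: [-0.7, 0.6, 0.9]
finger_gap: 0.45
gripper_force: 0.0
```

Call:
{"method": "carry_out", "body": {"increments": [[[0.16, -0.61, 0.1], [0, 0, 0], 0.45], [[0.16, -0.61, 0.1], [0, 0, 0], 0.45], [[0.16, -0.61, 0.1], [0, 0, 0], 0.45], [[0.16, -0.61, 0.1], [0, 0, 0], 0.45], [[0.16, -0.61, 0.1], [0, 0, 0], 0.45]]}}

```text
time: 2.28
ee_pos: [0.4506, 0.274, 0.2493]
eef_rot: [-3.106, -0.456, 0.0]
ft_force: [0.6, -0.3, -0.4]
finger_gap: 0.444
gripper_force: 0.0
```

Call:
{"method": "carry_out", "body": {"increments": [[[0.02, -0.28, 0.2], [0, 0, 0], 0.45], [[0.02, -0.28, 0.2], [0, 0, 0], 0.45], [[0.02, -0.28, 0.2], [0, 0, 0], 0.45], [[0.02, -0.28, 0.2], [0, 0, 0], 0.45]]}}

```text
time: 2.62
ee_pos: [0.4303, 0.3552, 0.1871]
eef_rot: [-3.107, -0.46, 0.007]
ft_force: [-0.5, -1.0, -0.3]
finger_gap: 0.45
gripper_force: 0.0
```

```bash
python3 - <<'E'
from h import *
o=observe();print(o["ee_pos"])
im=get_image("wrist");cv2.imwrite("pics/w1.png",im["image"])
for X in((.4326,.3577,.052),(.4734,.2164,.002)):print(proj(im,X))
E
```

```text
[0.4303448  0.35515267 0.18705484]
[253.15240925 182.51193899]
[402.20416315 172.673598  ]
```

View pics/w1.png

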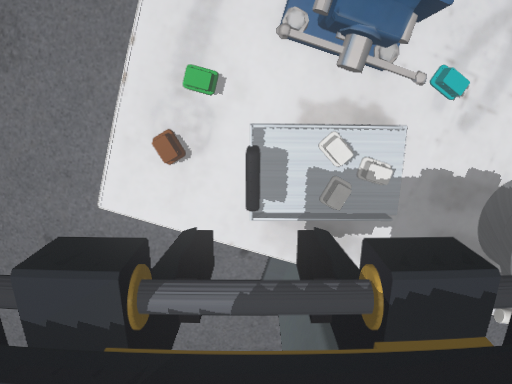

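The wrist view shows the tray square to the gripper, with the grip's top centred at (253,178) and three white caps on the tray. The green, brown and turquoise ones lie on the table.

```bash
python3 - <<'E'
from h import *
im=get_image("wrist")
g=onz(im,253,178.5,.052); print(g, onz(im,252,126,.02),onz(im,407,127,.02))
o=observe();print(o["ee_pos"],shift([g[0],g[1],.031]))
E
```

```text
[0.43760851 0.35638999 0.052     ] [0.47638365 0.36905359 0.02      ] [0.51688456 0.23427108 0.02      ]
[0.43364533 0.35154178 0.18929727] [ 0.01793191 -0.01208458  0.52762732]
```

Call:
{"method": "carry_out", "body": {"increments": [[[0.02, -0.01, 0.12], [0, 0, 0], 0.45], [[0.02, -0.01, 0.24], [0, 0, 0], 0.45], [[0.02, -0.01, 0.35], [0, 0, 0], 0.45], [[0.02, -0.01, 0.4], [0, 0, 0], 0.45], [[0.02, -0.01, 0.4], [0, 0, 0], 0.45]]}}

```text
time: 3.13
ee_pos: [0.4387, 0.3527, 0.0673]
eef_rot: [3.106, 0.446, -0.006]
ft_force: [0.7, 0.0, 0.6]
finger_gap: 0.451
gripper_force: 0.0
```

```bash
python3 - <<'E'
from h import *
im=get_image("wrist");cv2.imwrite("pics/w2.png",im["image"])
o=observe();print(o["ee_pos"],shift([.4376,.3564,.031]))
E
```

```text
[0.43956263 0.35411373 0.06932304] [-0.00394601 -0.00939884  0.12773159]
```

View pics/w2.png

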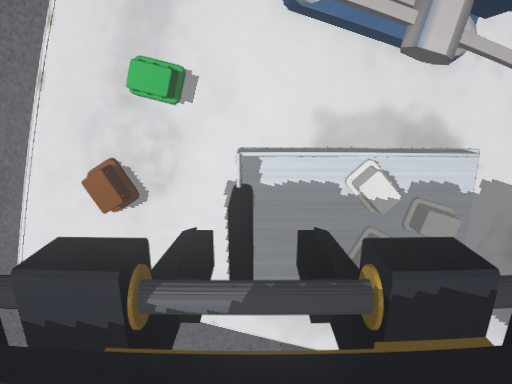

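The fingers stand astride the grip, which is at about (240,230) between the finger inner faces at 213 and 298.

Call:
{"method": "carry_out", "body": {"increments": [[[0, -0.01, 0.06], [0, 0, 0], 0.45], [[0, -0.01, 0.125], [0, 0, 0], 0.45], [[0, -0.01, 0.125], [0, 0, 0], 0.45], [[0, -0.01, 0.125], [0, 0, 0], 0.3], [[0, -0.01, 0.125], [0, 0, 0], 0]]}}

```text
time: 3.6
ee_pos: [0.4394, 0.3595, 0.0343]
eef_rot: [-3.108, -0.449, -0.004]
ft_force: [-0.9, 0.3, 0.1]
finger_gap: 0.328
gripper_force: 0.0
```

Call:
{"method": "carry_out", "body": {"increments": [[[0, 0, 0], [0, 0, 0], 0], [[0, 0, 0], [0, 0, 0], 0], [[0, 0, 0], [0, 0, 0], 0], [[0, 0, 0], [0, 0, 0], 0]]}}

```text
time: 3.93
ee_pos: [0.4387, 0.3596, 0.0334]
eef_rot: [-3.109, -0.45, -0.002]
ft_force: [-0.2, -0.4, 7.7]
finger_gap: 0.132
gripper_force: 30.0
```

Call:
{"method": "carry_out", "body": {"increments": [[[0, 0, -0.04], [0, 0, 0], 0], [[0, 0, -0.12], [0, 0, 0], 0], [[0, 0, -0.22], [0, 0, 0], 0], [[0, 0, -0.32], [0, 0, 0], 0], [[0, 0, -0.4], [0, 0, 0], 0]]}}

```text
time: 4.35
ee_pos: [0.438, 0.3593, 0.1548]
eef_rot: [-3.108, -0.451, -0.001]
ft_force: [0.5, 1.1, -1.1]
finger_gap: 0.135
gripper_force: 30.0
```

Call:
{"method": "carry_out", "body": {"increments": [[[0, 0, -0.03], [0, 0, 0], 0], [[-0.03, 0.06, -0.03], [0, 0, 0], 0], [[-0.07, 0.13, -0.03], [0, 0, 0], 0], [[-0.11, 0.2, -0.03], [0, 0, 0], 0], [[-0.15, 0.27, -0.03], [0, 0, 0], 0]]}}

```text
time: 4.77
ee_pos: [0.4169, 0.2673, 0.1607]
eef_rot: [3.108, 0.451, -0.002]
ft_force: [0.5, 0.3, -2.5]
finger_gap: 0.132
gripper_force: 30.0
```

Call:
{"method": "carry_out", "body": {"increments": [[[-0.03, 0.06, 0], [0, 0, 0], 0], [[-0.05, 0.1, 0], [0, 0, 0], 0], [[-0.055, 0.12, 0], [0, 0, 0], 0], [[-0.055, 0.12, 0], [0, 0, 0], 0]]}}

```text
time: 5.1
ee_pos: [0.4124, 0.2283, 0.161]
eef_rot: [3.109, 0.448, -0.001]
ft_force: [-0.7, -0.8, -1.6]
finger_gap: 0.134
gripper_force: 30.0
```

```bash
python3 - <<'E'
from h import *
o=observe();print(o["ee_pos"],o["eef_rot"],o["finger_gap"],o["gripper_force"])
im=get_image("wrist");cv2.imwrite("pics/w3.png",im["image"])
E
```

```text
[0.41239921 0.22825525 0.1610155 ] [ 3.10877319e+00  4.47877467e-01 -7.52856526e-04] 0.13440688509474233 30.00996802467853
```

View pics/w3.png

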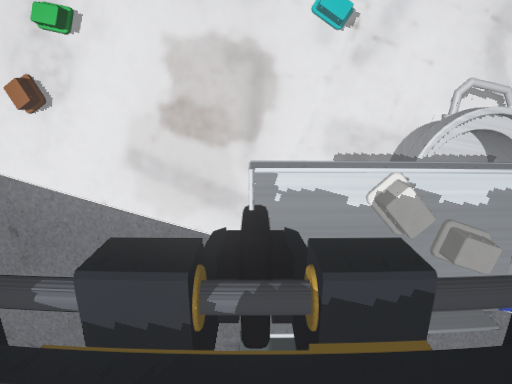

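The tray is held level, its front over the pot, and the caps are still on it. Next I tip it.

Call:
{"method": "carry_out", "body": {"increments": [[[0, 0.014, -0.01], [0.117, 0, 0], 0], [[0, 0.037, -0.032], [0.233, 0, 0], 0], [[0, 0.067, -0.052], [0.35, 0, 0], 0], [[0, 0.104, -0.078], [0.467, 0, 0], 0], [[0, 0.146, -0.112], [0.583, 0, 0], 0]]}}

```text
time: 5.57
ee_pos: [0.4251, 0.1903, 0.1952]
eef_rot: [-2.573, -0.378, 0.103]
ft_force: [-0.2, -0.0, -4.2]
finger_gap: 0.134
gripper_force: 30.0
```

Call:
{"method": "carry_out", "body": {"increments": [[[0, 0.016, -0.059], [0.117, 0, 0], 0], [[0, 0.016, -0.059], [0.14, 0, 0], 0], [[0, 0.016, -0.059], [0.14, 0, 0], 0], [[0, 0.016, -0.059], [0.14, 0, 0], 0], [[0, 0.016, -0.059], [0.14, 0, 0], 0]]}}

```text
time: 5.98
ee_pos: [0.4274, 0.178, 0.2066]
eef_rot: [-2.436, -0.358, 0.13]
ft_force: [0.6, 0.4, -2.2]
finger_gap: 0.133
gripper_force: 30.0
```

```bash
python3 - <<'E'
from h import *
o=observe();print(o["ee_pos"],Ro.from_rotvec(o["eef_rot"]).as_matrix().round(3).tolist(),o["finger_gap"],o["joint_positions"].round(2))
a=get_image("top")["image"][150:270,150:390];b=get_image("side")["image"][120:330,180:400]
w=get_image("wrist")["image"]
a=cv2.resize(a,(480,240));b=cv2.resize(b,(320,305));w=cv2.resize(w,(407,305))
c=np.zeros((545,800,3),np.uint8);c[:240,:480]=a;c[240:,:320]=b;c[240:,330:737]=w
cv2.imwrite("pics/m1.png",c)
E
```

```text
[0.42736955 0.1779917  0.20656155] [[0.958, 0.222, -0.184], [0.288, -0.743, 0.604], [-0.002, -0.632, -0.775]] 0.1327374459457442 [ 0.65  0.62 -0.92  2.02 -0.27  0.81 -1.27]
```

View pics/m1.png

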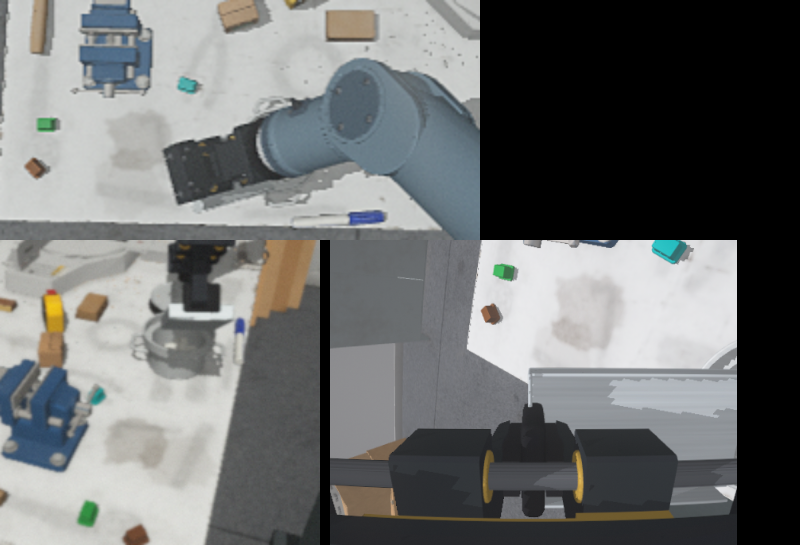

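The tray is tipped 39° with its lip over the mouth, and the part of it I can see is empty. I'll tip a little further, wait, then look into the pot.

Call:
{"method": "carry_out", "body": {"increments": [[[0, 0.01, -0.045], [0.09, 0, 0], 0], [[0, 0.01, -0.045], [0.09, 0, 0], 0], [[0, 0.01, -0.045], [0.09, 0, 0], 0], [[0, 0.01, -0.045], [0.09, 0, 0], 0], [[0, 0.01, -0.045], [0.09, 0, 0], 0]]}}

```text
time: 6.55
ee_pos: [0.4305, 0.1666, 0.215]
eef_rot: [-2.344, -0.342, 0.143]
ft_force: [0.1, 0.3, -2.3]
finger_gap: 0.135
gripper_force: 30.0
```

Call:
{"method": "carry_out", "body": {"increments": [[[0, -0.03, 0], [-0.05, 0, 0], 0], [[0, -0.1, 0], [-0.17, 0, 0], 0], [[0, -0.18, 0], [-0.28, 0, 0], 0], [[0, -0.26, 0], [-0.4, 0, 0], 0], [[0, -0.34, 0], [-0.51, 0, 0], 0]]}}

```text
time: 6.97
ee_pos: [0.4099, 0.2368, 0.2888]
eef_rot: [-2.875, -0.418, 0.047]
ft_force: [0.1, -0.2, -2.9]
finger_gap: 0.133
gripper_force: 30.0
```

```bash
python3 - <<'E'
from h import *
o=observe();R=Ro.from_rotvec(o["eef_rot"]).as_matrix();print(o["ee_pos"],R.round(3).tolist(),o["finger_gap"])
T=np.array([[.959,.284,0],[.284,-.959,0],[0,0,-1]]).T  # columns x,y,z
T=np.array([[.959,.284,0],[.284,-.959,0],[0,0,-1.]])
print("turn",Ro.from_matrix(R.T@T).as_rotvec()/np.radians(60),"shift",shift([.4387,.3596,.17]))
a=get_image("top")["image"][185:265,185:325];b=get_image("side")["image"][150:230,250:350]
a=cv2.resize(a,(560,320));b=cv2.resize(b,(340,272))
c=np.zeros((600,600,3),np.uint8);c[:320,:560]=a;c[325:597,:340]=b
cv2.imwrite("pics/m2.png",c)
E
```

```text
[0.40987236 0.2368316  0.28884449] [[0.959, 0.277, -0.065], [0.285, -0.931, 0.227], [0.002, -0.236, -0.972]] 0.13307186062101534
turn [-0.22741049 -0.00200259  0.00091739] shift [ 0.20772613 -0.26109325  0.47150282]
```

View pics/m2.png

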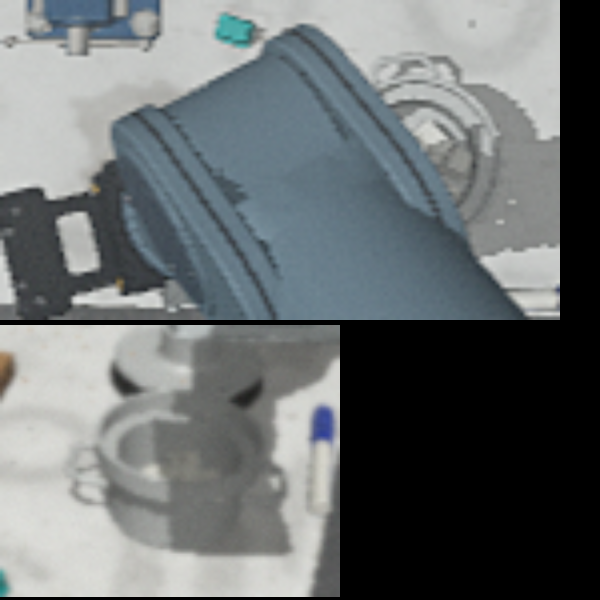

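Caps show in the pot at about (430,130) in the top panel. Next I level the tray and carry it back.

Call:
{"method": "carry_out", "body": {"increments": [[[0.04, -0.05, 0.1], [-0.1, 0, 0], 0], [[0.08, -0.1, 0.2], [-0.2, 0, 0], 0], [[0.13, -0.16, 0.3], [-0.227, 0, 0], 0], [[0.18, -0.22, 0.4], [-0.227, 0, 0], 0], [[0.208, -0.261, 0.471], [-0.227, 0, 0], 0]]}}

```text
time: 7.48
ee_pos: [0.4368, 0.3625, 0.1665]
eef_rot: [-3.1, -0.459, 0.007]
ft_force: [0.5, -0.5, -1.4]
finger_gap: 0.134
gripper_force: 30.0
```

```bash
python3 - <<'E'
from h import *
o=observe();R=Ro.from_rotvec(o["eef_rot"]).as_matrix();print(o["ee_pos"],R.round(3).tolist())
print("shift",shift([.4387,.3596,.0345]))
E
```

```text
[0.43677894 0.36248083 0.16648489] [[0.957, 0.29, -0.006], [0.29, -0.957, 0.007], [-0.003, -0.009, -1.0]]
shift [0.00475427 0.01489929 0.43982305]
```

Call:
{"method": "carry_out", "body": {"increments": [[[0.005, 0.01, 0.1], [0, 0, 0], 0], [[0.005, 0.01, 0.2], [0, 0, 0], 0], [[0.005, 0.01, 0.3], [0, 0, 0], 0], [[0.005, 0.01, 0.38], [0, 0, 0], 0], [[0.005, 0.01, 0.41], [0, 0, 0], 0]]}}

```text
time: 7.9
ee_pos: [0.4378, 0.3557, 0.0418]
eef_rot: [-3.104, -0.454, 0.014]
ft_force: [-0.4, 0.2, -1.8]
finger_gap: 0.132
gripper_force: 30.0
```

Call:
{"method": "carry_out", "body": {"increments": [[[0, 0, 0.01], [0, 0, 0], 0], [[0, 0, 0.02], [0, 0, 0], 0], [[0, 0, 0.03], [0, 0, 0], 0], [[0, 0, 0.03], [0, 0, 0], 0]]}}

```text
time: 8.23
ee_pos: [0.441, 0.3574, 0.0371]
eef_rot: [-3.101, -0.45, 0.004]
ft_force: [0.1, -0.2, -1.8]
finger_gap: 0.138
gripper_force: 30.0
```

Call:
{"method": "carry_out", "body": {"increments": [[[0, 0, 0.005], [0, 0, 0], 0], [[0, 0, 0.01], [0, 0, 0], 0], [[0, 0, 0.01], [0, 0, 0], 0], [[0, 0, 0.01], [0, 0, 0], 0]]}}

```text
time: 8.57
ee_pos: [0.4409, 0.3572, 0.0337]
eef_rot: [-3.102, -0.451, 0.004]
ft_force: [0.3, 0.3, 0.5]
finger_gap: 0.136
gripper_force: 30.0
```

Call:
{"method": "carry_out", "body": {"increments": [[[0, 0, 0], [0, 0, 0], 0.4], [[0, 0, 0], [0, 0, 0], 0.4], [[0, 0, 0], [0, 0, 0], 0.4], [[0, 0, 0], [0, 0, 0], 0.4], [[0, 0, 0], [0, 0, 0], 0.4]]}}

```text
time: 8.98
ee_pos: [0.4405, 0.3568, 0.0332]
eef_rot: [-3.102, -0.45, 0.006]
ft_force: [-0.1, -0.1, -0.0]
finger_gap: 0.4
gripper_force: 0.0
```

Call:
{"method": "carry_out", "body": {"increments": [[[0, 0, -0.12], [0, 0, 0], 0.4], [[0, 0, -0.25], [0, 0, 0], 0.4], [[0, 0, -0.37], [0, 0, 0], 0.4], [[0, 0, -0.5], [0, 0, 0], 0.4], [[0, 0, -0.6], [0, 0, 0], 0.4]]}}

```text
time: 9.4
ee_pos: [0.4415, 0.3563, 0.2161]
eef_rot: [-3.101, -0.451, 0.003]
ft_force: [0.9, 1.5, 0.1]
finger_gap: 0.397
gripper_force: 0.0
```

Call:
{"method": "carry_out", "body": {"increments": [[[-0.15, 0.61, -0.2], [0, 0, 0], 0.6], [[-0.15, 0.61, -0.2], [0, 0, 0], 0.6], [[-0.15, 0.61, -0.2], [0, 0, 0], 0.6], [[-0.15, 0.61, -0.2], [0, 0, 0], 0.6], [[-0.15, 0.61, -0.2], [0, 0, 0], 0.6]]}}

```text
time: 9.82
ee_pos: [0.4505, 0.1638, 0.2727]
eef_rot: [-3.104, -0.448, 0.005]
ft_force: [0.5, 0.1, -0.5]
finger_gap: 0.603
gripper_force: 0.0
```

Call:
{"method": "carry_out", "body": {"increments": [[[-0.08, 0.6, 0], [0, 0, 0], 0.6], [[-0.08, 0.6, 0], [0, 0, 0], 0.6], [[-0.08, 0.6, 0], [0, 0, 0], 0.6], [[-0.08, 0.6, 0], [0, 0, 0], 0.6], [[-0.08, 0.6, 0], [0, 0, 0], 0.6]]}}

```text
time: 10.23
ee_pos: [0.4788, -0.0189, 0.2706]
eef_rot: [-3.107, -0.44, 0.007]
ft_force: [0.9, -0.2, -0.1]
finger_gap: 0.597
gripper_force: 0.0
```

```bash
python3 - <<'E'
from h import *
o=observe();print(o["ee_pos"],shift([.4955,-.132,.2]))
im=get_image("top")
a=cv2.resize(im["image"][190:260,185:385],None,fx=4,fy=4,interpolation=cv2.INTER_CUBIC)
w=get_image("wrist");b=cv2.resize(w["image"],(400,300))
c=np.zeros((585,800,3),np.uint8);c[:280]=a;c[285:,:400]=b
cv2.imwrite("pics/m3.png",c)
E
```

```text
[ 0.47880319 -0.01888842  0.27055465] [-0.05024715  0.37875773  0.23363255]
```

View pics/m3.png

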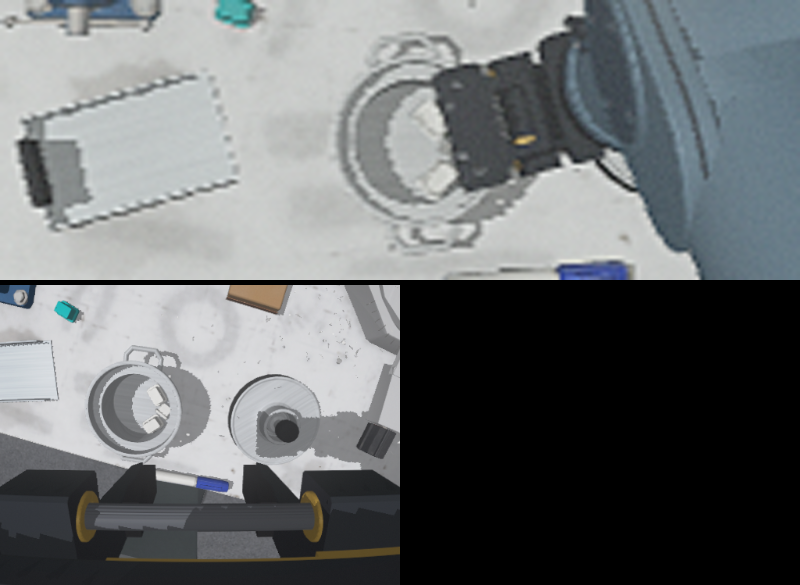

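All three caps lie in the pot: they show at (157,405) in the wrist panel, on the floor. The empty tray is flat on the table. The lids' plate is at (275,419) and the knob at (286,430) in that panel. Next I fit the pot rim and the knob.

```bash
cat >> h.py <<'E'
from scipy.optimize import least_squares
def circ(im,c0,z,radii,tol=.012):
    g=cv2.GaussianBlur(cv2.cvtColor(im["image"],cv2.COLOR_BGR2GRAY),(3,3),0)
    v,u=np.nonzero(cv2.Canny(g,40,100)); p=np.array([onz(im,a,b,z)[:2] for a,b in zip(u,v) if np.hypot(*(proj(im,[*c0,z])-[a,b]))<150])
    c=np.array(c0,float)
    for t in (tol,tol/2,.005):
        d=lambda c,q:np.min([np.abs(np.hypot(*(q-c).T)-r) for r in radii],0)
        q=p[d(c,p)<t]; c=least_squares(lambda c:d(c,q),c,loss="soft_l1",f_scale=.0015).x
    return c,len(q),np.median(d(c,q))
def dark(im,c0,z,rad=40,th=45):
    u0,v0=proj(im,[*c0,z]); m=(im["image"].max(2)<th).astype(np.uint8)
    n,l,s,ct=cv2.connectedComponentsWithStats(m)
    return [(s[i,:].tolist(),ct[i].round(1).tolist(),onz(im,*ct[i],z).round(4)) for i in range(1,n) if s[i,4]>80 and np.hypot(*(ct[i]-[u0,v0]))<rad]
E
python3 - <<'E'
from h import *
w=get_image("wrist");t=get_image("top")
P=lambda u,v,z:onz(w,u*1.28,(v-285)*1.28,z).round(4)
print("pot hand",P(135.5,409.5,.071),"lid",P(275,419.5,.0225),"knob",P(286,430,.08))
for r in ([.063],[.059],[.059,.063]): print("pot w",circ(w,[.4626,.0646],.071,r),"t",circ(t,[.4626,.0646],.071,r))
print("lid",circ(w,[.4955,-.132],.0225,[.068]))
for th in(50,70): print("knob",dark(w,[.4955,-.132],.08,60,th))
E
```

```text
pot hand [0.4668 0.068  0.071 ] lid [ 0.499  -0.1268  0.0225] knob [ 0.4968 -0.126   0.08  ]
pot w (array([0.46365319, 0.06423049]), 682, np.float64(0.0021653476078340728)) t (array([0.46529564, 0.06526727]), 155, np.float64(0.0014325652766802865))
pot w (array([0.46489875, 0.06419168]), 713, np.float64(0.0022756628199128645)) t (array([0.46212279, 0.0632106 ]), 138, np.float64(0.0021826720335307893))
pot w (array([0.4654154 , 0.06305448]), 887, np.float64(0.0011990773389761733)) t (array([0.46444168, 0.06381197]), 215, np.float64(0.0016156321152516334))
lid (array([ 0.49616542, -0.13283335]), 537, np.float64(0.0013924278835159426))
knob [([356, 183, 29, 19, 129], [369.4, 194.8], array([ 0.4887, -0.1327,  0.08  ]))]
knob [([355, 174, 31, 29, 676], [370.3, 187.6], array([ 0.496, -0.131,  0.08 ]))]
```

```bash
python3 - <<'E'
from h import *
t=get_image("top");s=get_image("side")
o1,d1=ray(t,404,210);o2,d2=ray(s,310,131)
A=np.stack([d1,-d2],1);k=np.linalg.lstsq(A,o2-o1,rcond=None)[0];print(o1+k[0]*d1,o2+k[1]*d2)
print(shift([.496,-.132,.18]))
E
```

```text
[ 0.51953008 -0.28024986  0.04530649] [ 0.51213764 -0.28116333  0.04492569]
[-0.05984541  0.40759416  0.29995677]
```

Call:
{"method": "carry_out", "body": {"increments": [[[-0.06, 0.41, 0.25], [0, 0, 0], 0.6], [[-0.06, 0.41, 0.25], [0, 0, 0], 0.6], [[-0.06, 0.41, 0.25], [0, 0, 0], 0.6], [[-0.06, 0.41, 0.25], [0, 0, 0], 0.6], [[-0.06, 0.41, 0.25], [0, 0, 0], 0.6]]}}

```text
time: 10.95
ee_pos: [0.4948, -0.1375, 0.1925]
eef_rot: [-3.102, -0.444, 0.012]
ft_force: [-0.4, 0.4, 0.9]
finger_gap: 0.598
gripper_force: 0.0
```

```bash
python3 - <<'E'
from h import *
w=get_image("wrist")
print("lid",circ(w,[.496,-.132],.0225,[.068]),circ(w,[.496,-.132],.0225+.032,[.026],.006))
for th in(60,70,80): print("knob",dark(w,[.496,-.132],.084,60,th), proj(w,[.496,-.132,.084]))
o=observe();R=Ro.from_rotvec(o["eef_rot"]).as_matrix();print(o["ee_pos"],R.round(3).tolist(),shift([.496,-.132,.073]))
E
```

```text
lid (array([ 0.49700262, -0.13610728]), 973, np.float64(0.0019977892119182467)) (array([ 0.49629156, -0.13006999]), 376, np.float64(0.002150505132959446))
knob [([235, 171, 34, 37, 444], [256.9, 187.0], array([ 0.5003, -0.1363,  0.084 ]))] [249.67489558 190.77812212]
knob [([233, 170, 36, 38, 1067], [250.8, 189.0], array([ 0.4976, -0.1324,  0.084 ]))] [249.67489558 190.77812212]
knob [([233, 170, 36, 39, 1094], [250.7, 188.9], array([ 0.4976, -0.1323,  0.084 ]))] [249.67489558 190.77812212]
[ 0.49563532 -0.13470973  0.19393769] [[0.959, 0.283, -0.007], [0.283, -0.959, 0.007], [-0.004, -0.009, -1.0]] [ 0.00545232 -0.0046894   0.40316452]
```

Call:
{"method": "carry_out", "body": {"increments": [[[0.008, -0.005, 0.1], [-0.009, 0.004, 0], 0.6], [[0.008, -0.005, 0.2], [-0.009, 0.004, 0], 0.6], [[0.008, -0.005, 0.3], [-0.009, 0.004, 0], 0.6], [[0.008, -0.005, 0.37], [-0.009, 0.004, 0], 0.6], [[0.008, -0.005, 0.39], [-0.009, 0.004, 0], 0.6]]}}

```text
time: 11.42
ee_pos: [0.4964, -0.1285, 0.0762]
eef_rot: [-3.107, -0.458, 0.001]
ft_force: [-0.8, -0.4, 0.0]
finger_gap: 0.602
gripper_force: 0.0
```

```bash
python3 - <<'E'
from h import *
o=observe();R=Ro.from_rotvec(o["eef_rot"]).as_matrix();print(o["ee_pos"],R.round(3).tolist(),shift([.4973,-.1323,.073]))
E
```

```text
[ 0.49644365 -0.12847523  0.07624558] [[0.958, 0.288, -0.001], [0.288, -0.958, 0.001], [-0.001, -0.001, -1.0]] [-0.00093598  0.01304109  0.0108068 ]
```

Call:
{"method": "carry_out", "body": {"increments": [[[0, 0.007, 0.008], [0, 0, 0], 0.6], [[0, 0.007, 0.008], [0, 0, 0], 0.6], [[0, 0.007, 0.008], [0, 0, 0], 0], [[0, 0.007, 0.008], [0, 0, 0], 0], [[0, 0.007, 0.008], [0, 0, 0], 0]]}}

```text
time: 11.83
ee_pos: [0.4988, -0.1341, 0.0768]
eef_rot: [3.106, 0.451, 0.006]
ft_force: [-0.2, -0.5, 0.5]
finger_gap: 0.392
gripper_force: 0.0
```

Call:
{"method": "carry_out", "body": {"increments": [[[0, 0, 0], [0, 0, 0], 0], [[0, 0, 0], [0, 0, 0], 0], [[0, 0, 0], [0, 0, 0], 0], [[0, 0, 0], [0, 0, 0], 0]]}}

```text
time: 12.17
ee_pos: [0.4984, -0.1331, 0.0762]
eef_rot: [3.107, 0.453, 0.004]
ft_force: [-2.1, 3.6, 6.5]
finger_gap: 0.309
gripper_force: 30.0
```

```bash
python3 - <<'E'
from h import *
for _ in range(4):
  o=observe();w=get_image("wrist");print(o["ee_pos"].round(4),o["eef_rot"].round(3),o["ft_force"].round(1),"lid",circ(w,[.497,-.132],.0225,[.068]))
E
```

```text
[ 0.4984 -0.1331  0.0762] [3.107 0.453 0.004] [-2.1  3.6  6.5] lid (array([ 0.49607775, -0.1360409 ]), 1481, np.float64(0.002252501295865489))
[ 0.4984 -0.1331  0.0763] [3.107 0.453 0.004] [-2.4  3.8  6.7] lid (array([ 0.49611412, -0.1360106 ]), 1478, np.float64(0.002258061842694739))
[ 0.4985 -0.1331  0.0763] [3.107 0.453 0.004] [-1.6  3.6  7.3] lid (array([ 0.49606741, -0.13605651]), 1482, np.float64(0.0022560957155812814))
[ 0.4984 -0.1331  0.0763] [3.107 0.453 0.004] [-1.7  2.9  7.2] lid (array([ 0.49612587, -0.1359769 ]), 1480, np.float64(0.0022707885440643727))
```

Call:
{"method": "carry_out", "body": {"increments": [[[0, 0, -0.03], [0, 0, 0], 0], [[0, 0, -0.1], [0, 0, 0], 0], [[0, 0, -0.2], [0, 0, 0], 0], [[0, 0, -0.3], [0, 0, 0], 0], [[0, 0, -0.37], [0, 0, 0], 0]]}}

```text
time: 12.78
ee_pos: [0.4978, -0.1342, 0.1889]
eef_rot: [3.106, 0.451, 0.004]
ft_force: [1.1, 0.7, -5.1]
finger_gap: 0.308
gripper_force: 30.0
```

Call:
{"method": "carry_out", "body": {"increments": [[[0.004, -0.03, -0.03], [0, 0, 0], 0], [[0.012, -0.1, -0.05], [0, 0, 0], 0], [[0.024, -0.2, -0.05], [0, 0, 0], 0], [[0.035, -0.3, -0.05], [0, 0, 0], 0], [[0.047, -0.4, -0.05], [0, 0, 0], 0]]}}

```text
time: 13.2
ee_pos: [0.4756, -0.0135, 0.2007]
eef_rot: [3.107, 0.45, 0.0]
ft_force: [0.4, 0.4, -3.5]
finger_gap: 0.308
gripper_force: 30.0
```

Call:
{"method": "carry_out", "body": {"increments": [[[0.01, -0.09, 0], [0, 0, 0], 0], [[0.02, -0.17, 0], [0, 0, 0], 0], [[0.027, -0.23, 0], [0, 0, 0], 0], [[0.031, -0.26, 0], [0, 0, 0], 0], [[0.031, -0.26, 0], [0, 0, 0], 0]]}}

```text
time: 13.62
ee_pos: [0.4627, 0.0649, 0.2007]
eef_rot: [3.107, 0.457, 0.001]
ft_force: [-0.0, -0.6, -3.8]
finger_gap: 0.309
gripper_force: 30.0
```

Call:
{"method": "carry_out", "body": {"increments": [[[0, 0, 0], [0, 0, 0], 0], [[0, 0, 0], [0, 0, 0], 0], [[0, 0, 0], [0, 0, 0], 0]]}}

```text
time: 13.87
ee_pos: [0.464, 0.0611, 0.2009]
eef_rot: [3.107, 0.447, 0.002]
ft_force: [0.0, -0.2, -4.0]
finger_gap: 0.307
gripper_force: 30.0
```

```bash
python3 - <<'E'
from h import *
o=observe();R=Ro.from_rotvec(o["eef_rot"]).as_matrix();print(o["ee_pos"].round(4),R.round(4).tolist(),shift([.4645,.064,.1273]))
s=get_image("side");t=get_image("top")
for r in ([.063],[.059,.063]): print(circ(s,[.4645,.064],.071,r),circ(t,[.4645,.064],.071,r))
z=o["ee_pos"][2]-.0723+.0145+.004
for n,i in(("s",s),("t",t),("w",get_image("wrist"))): print(n,"lid",circ(i,o["ee_pos"][:2],z,[.068]))
E
```

```text
[0.464  0.0611 0.2009] [[0.9594, 0.2821, 0.0017], [0.2821, -0.9594, -0.0025], [0.0009, 0.0028, -1.0]] [ 0.00411067 -0.00941974  0.24538032]
(array([0.46308106, 0.06460009]), 123, np.float64(0.0023206630788246974)) (array([0.46470891, 0.05719255]), 90, np.float64(0.0020102115863967693))
(array([0.46298047, 0.06697096]), 156, np.float64(0.0013864424525754683)) (array([0.46453606, 0.06233379]), 118, np.float64(0.0016795513127799387))
s lid (array([0.46027483, 0.06397971]), 130, np.float64(0.001326622340005107))
t lid (array([0.46474348, 0.05425498]), 99, np.float64(0.0018855038506070954))
w lid (array([0.46101861, 0.05540575]), 1271, np.float64(0.0016548311871148053))
```

Call:
{"method": "carry_out", "body": {"increments": [[[0.003, -0.008, 0.04], [0, 0, 0], 0], [[0.003, -0.008, 0.08], [0, 0, 0], 0], [[0.003, -0.008, 0.12], [0, 0, 0], 0], [[0.003, -0.008, 0.16], [0, 0, 0], 0], [[0.003, -0.008, 0.16], [0, 0, 0], 0]]}}

```text
time: 14.43
ee_pos: [0.4625, 0.0648, 0.1506]
eef_rot: [3.107, 0.451, -0.004]
ft_force: [-1.0, -0.2, -4.3]
finger_gap: 0.304
gripper_force: 30.0
```

```bash
python3 - <<'E'
from h import *
for _ in range(3):
  o=observe();get_image("wrist");print(o["ee_pos"].round(4),o["ft_force"].round(1))
s=get_image("side");t=get_image("top")
a=cv2.resize(t["image"][185:265,235:345],None,fx=5,fy=5,interpolation=cv2.INTER_CUBIC)[:,:400]
b=cv2.resize(s["image"][140:230,255:345],None,fx=6,fy=6,interpolation=cv2.INTER_CUBIC)
def mark(im,X,img,o,f,c):
  p=(proj(im,X)-o+.5)*f; cv2.circle(img,(int(p[0]),int(p[1])),1,c,-1)
for k in np.linspace(0,6.28,40):
  X=[.4645+.063*np.cos(k),.064+.063*np.sin(k),.071]; mark(s,X,b,np.array([255,140]),6,(0,0,255)); 
  z=o["ee_pos"][2]-.0723+.0145+.0
  X=[.4645+.068*np.cos(k),.064+.068*np.sin(k),z]; mark(s,X,b,np.array([255,140]),6,(0,255,0))
cv2.imwrite("pics/m4.png",b)
E
```

```text
[0.4625 0.0648 0.1506] [-1.  -0.2 -4.3]
[0.463  0.065  0.1517] [-0.5 -0.3 -4.4]
[0.4637 0.0653 0.1525] [ 0.3  1.  -4. ]
```

View pics/m4.png

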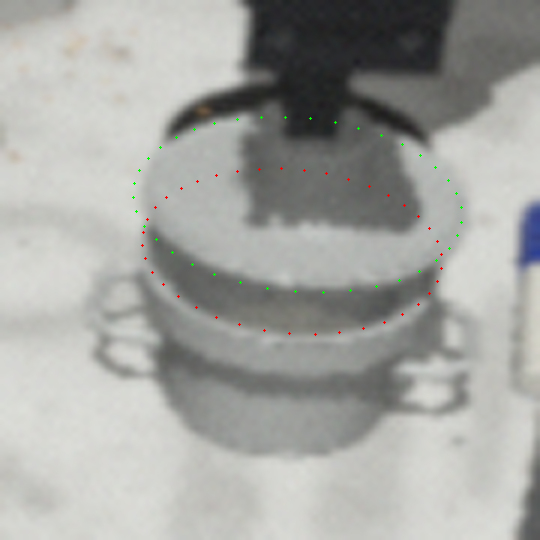

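The side view shows the lids level over the pot. The marked rim circle agrees with the real rim to about 1 px, and the lid's front edge is at row 292 as predicted. I'm lowering slowly now, watching the force.

Call:
{"method": "carry_out", "body": {"increments": [[[0, 0, 0.015], [0, 0, 0], 0], [[0, 0, 0.03], [0, 0, 0], 0], [[0, 0, 0.045], [0, 0, 0], 0], [[0, 0, 0.055], [0, 0, 0], 0], [[0, 0, 0.055], [0, 0, 0], 0]]}}

```text
time: 15.1
ee_pos: [0.4636, 0.0651, 0.1359]
eef_rot: [3.107, 0.451, 0.001]
ft_force: [0.5, 0.5, -4.5]
finger_gap: 0.305
gripper_force: 30.0
```

Call:
{"method": "carry_out", "body": {"increments": [[[0, 0, 0.01], [0, 0, 0], 0], [[0, 0, 0.018], [0, 0, 0], 0], [[0, 0, 0.024], [0, 0, 0], 0], [[0, 0, 0.024], [0, 0, 0], 0], [[0, 0, 0.024], [0, 0, 0], 0]]}}

```text
time: 15.52
ee_pos: [0.4642, 0.0652, 0.1294]
eef_rot: [3.107, 0.451, 0.003]
ft_force: [0.4, 0.0, -3.5]
finger_gap: 0.307
gripper_force: 30.0
```

Call:
{"method": "carry_out", "body": {"increments": [[[0, 0, 0.004], [0, 0, 0], 0], [[0, 0, 0.007], [0, 0, 0], 0], [[0, 0, 0.007], [0, 0, 0], 0], [[0, 0, 0.007], [0, 0, 0], 0]]}}

```text
time: 15.85
ee_pos: [0.4645, 0.0653, 0.1276]
eef_rot: [3.107, 0.451, 0.004]
ft_force: [-0.1, -0.3, 0.6]
finger_gap: 0.309
gripper_force: 30.0
```

Call:
{"method": "carry_out", "body": {"increments": [[[0, 0, 0], [0, 0, 0], 1], [[0, 0, 0], [0, 0, 0], 1], [[0, 0, 0], [0, 0, 0], 1], [[0, 0, 0], [0, 0, 0], 1], [[0, 0, 0], [0, 0, 0], 1]]}}

```text
time: 16.27
ee_pos: [0.4643, 0.0651, 0.1274]
eef_rot: [3.107, 0.451, 0.003]
ft_force: [0.8, 0.0, -0.5]
finger_gap: 0.665
gripper_force: 0.0
```

Call:
{"method": "carry_out", "body": {"increments": [[[0, 0, 0], [0, 0, 0], 1], [[0, 0, 0], [0, 0, 0], 1], [[0, 0, 0], [0, 0, 0], 1]]}}

```text
time: 16.52
ee_pos: [0.4642, 0.0652, 0.1273]
eef_rot: [3.107, 0.451, 0.003]
ft_force: [0.8, -0.0, 0.7]
finger_gap: 0.888
gripper_force: 0.0
```

```bash
python3 - <<'E'
from h import *
o=observe();print(o["ee_pos"],shift([.4645,.0645,.093]))
w=get_image("wrist");s=get_image("side")
print("lid w",circ(w,[.4645,.0645],.075,[.068]),"s",circ(s,[.4645,.0645],.075,[.068]))
print("collar",circ(w,[.4645,.0645],.107,[.026],.006))
for r in ([.059,.063],):print("knob",dark(w,[.4645,.0645],.136,60,75))
E
```

```text
[0.46421243 0.06515525 0.12734638] [0.00012167 0.00210896 0.11449331]
lid w (array([0.46130538, 0.05884825]), 1230, np.float64(0.0018298503460198734)) s (array([0.46218193, 0.06721256]), 133, np.float64(0.0014188476213109341))
collar (array([0.46003161, 0.06432187]), 445, np.float64(0.0018518735394381126))
knob [([0, 138, 512, 246, 63077], [288.5, 298.2], array([0.4553, 0.0476, 0.136 ]))]
```

Call:
{"method": "carry_out", "body": {"increments": [[[0, 0.001, 0.03], [0, 0, 0], 1], [[0, 0.001, 0.06], [0, 0, 0], 1], [[0, 0.001, 0.09], [0, 0, 0], 1], [[0, 0.001, 0.112], [0, 0, 0], 1], [[0, 0.001, 0.112], [0, 0, 0], 1]]}}

```text
time: 17.03
ee_pos: [0.4631, 0.0647, 0.092]
eef_rot: [3.107, 0.452, -0.002]
ft_force: [0.1, -0.7, -0.2]
finger_gap: 1.001
gripper_force: 0.0
```

Call:
{"method": "carry_out", "body": {"increments": [[[0, 0, 0], [0, 0, 0], 0.5], [[0, 0, 0], [0, 0, 0], 0.5], [[0, 0, 0], [0, 0, 0], 0.4], [[0, 0, 0], [0, 0, 0], 0.3], [[0, 0, 0], [0, 0, 0], 0]]}}

```text
time: 17.45
ee_pos: [0.4646, 0.0648, 0.0941]
eef_rot: [3.107, 0.451, 0.004]
ft_force: [0.5, -1.8, 0.1]
finger_gap: 0.643
gripper_force: 1.4
```

Call:
{"method": "carry_out", "body": {"increments": [[[0, 0, 0], [0, 0, 0], 0], [[0, 0, 0], [0, 0, 0], 0], [[0, 0, 0], [0, 0, 0], 0], [[0, 0, 0], [0, 0, 0], 0]]}}

```text
time: 17.78
ee_pos: [0.4646, 0.0647, 0.0939]
eef_rot: [3.107, 0.451, 0.004]
ft_force: [0.0, -0.2, 2.8]
finger_gap: 0.602
gripper_force: 30.0
```

Call:
{"method": "carry_out", "body": {"increments": [[[0, 0, -0.02], [0, 0, 0], 0], [[0, 0, -0.05], [0, 0, 0], 0], [[0, 0, -0.09], [0, 0, 0], 0], [[0, 0, -0.13], [0, 0, 0], 0], [[0, 0, -0.17], [0, 0, 0], 0]]}}

```text
time: 18.2
ee_pos: [0.4643, 0.0651, 0.1463]
eef_rot: [3.107, 0.451, 0.004]
ft_force: [0.2, -1.1, -1.7]
finger_gap: 0.6
gripper_force: 30.0
```

Call:
{"method": "carry_out", "body": {"increments": [[[0, 0, -0.05], [0, 0, 0], 0], [[0, 0, -0.11], [0, 0, 0], 0], [[0, 0, -0.17], [0, 0, 0], 0], [[0, 0, -0.23], [0, 0, 0], 0], [[0, 0, -0.28], [0, 0, 0], 0]]}}

```text
time: 18.62
ee_pos: [0.4641, 0.0653, 0.2311]
eef_rot: [3.107, 0.452, 0.005]
ft_force: [0.5, -0.2, -2.2]
finger_gap: 0.606
gripper_force: 30.0
```

Call:
{"method": "carry_out", "body": {"increments": [[[-0.005, 0.04, 0], [0, 0, 0], 0], [[-0.015, 0.12, 0], [0, 0, 0], 0], [[-0.03, 0.22, 0], [0, 0, 0], 0], [[-0.045, 0.32, 0], [0, 0, 0], 0], [[-0.055, 0.4, 0], [0, 0, 0], 0]]}}

```text
time: 19.03
ee_pos: [0.4823, -0.0569, 0.2302]
eef_rot: [3.106, 0.45, 0.004]
ft_force: [-0.2, -0.5, -2.1]
finger_gap: 0.603
gripper_force: 30.0
```

Call:
{"method": "carry_out", "body": {"increments": [[[-0.012, 0.08, 0], [0, 0, 0], 0], [[-0.024, 0.16, 0], [0, 0, 0], 0], [[-0.035, 0.23, 0], [0, 0, 0], 0], [[-0.04, 0.27, 0], [0, 0, 0], 0], [[-0.04, 0.27, 0], [0, 0, 0], 0]]}}

```text
time: 19.45
ee_pos: [0.494, -0.1386, 0.2299]
eef_rot: [3.107, 0.444, 0.004]
ft_force: [-0.5, 0.5, -3.4]
finger_gap: 0.602
gripper_force: 30.0
```

Call:
{"method": "carry_out", "body": {"increments": [[[0, 0, 0], [0, 0, 0], 0], [[0, 0, 0], [0, 0, 0], 0], [[0, 0, 0], [0, 0, 0], 0], [[0, 0, 0], [0, 0, 0], 0], [[0, 0, 0], [0, 0, 0], 0]]}}

```text
time: 19.87
ee_pos: [0.4939, -0.1347, 0.2292]
eef_rot: [3.107, 0.454, 0.003]
ft_force: [0.2, -0.2, -1.9]
finger_gap: 0.6
gripper_force: 30.0
```

```bash
python3 - <<'E'
from h import *
o=observe();print(o["ee_pos"],np.abs(o["qvel"]).max(),o["gripper_force"],o["finger_gap"],o["ft_force"])
s=get_image("side");t=get_image("top");w=get_image("wrist")
for n,i in(("s",s),("t",t),("w",w)):
    for th in(60,80): print(n,"knob",[(a[0],a[2]) for a in dark(i,[.4645,.0645],.133,25,th)],"exp px",proj(i,[.4645,.0645,.133]).round(0))
print("grid",circ(t,[.4645,.0645],.059,[.054],.008))
E
```

```text
[ 0.49391667 -0.13474173  0.22922946] 0.0052831804712018815 29.998927483102307 0.6000610709671795 [ 0.18108425 -0.2279381  -1.94522426]
s knob [([284, 154, 42, 19, 530], array([0.4624, 0.0795, 0.133 ]))] exp px [305. 160.]
s knob [([283, 154, 43, 20, 588], array([0.4625, 0.0799, 0.133 ]))] exp px [305. 160.]
t knob [] exp px [292. 224.]
t knob [] exp px [292. 224.]
w knob [([0, 146, 15, 35, 373], array([0.4686, 0.0482, 0.133 ]))] exp px [-15. 163.]
w knob [([0, 146, 15, 35, 392], array([0.4687, 0.048 , 0.133 ]))] exp px [-15. 163.]
grid (array([0.4634215 , 0.06116635]), 139, np.float64(0.0025932634963496404))
```

```bash
python3 -c "
from workcell import hand_in;print(hand_in())"
```

```text
the job is handed in; nothing more can be done
None
```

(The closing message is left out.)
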